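Ready the hand lamp

TASK

Get the hand lamp ready for a dark walk: lift the loose lens cover off the lamp while the lamp stays in its slanted charging stand, and set the cover down, grip bar up, in the shallow steel dish on the turntable. Then lift the lamp off the stand and set it down upright on its foot on the round cork mat. Set both down rather than dropping them, and leave the other things on the bench where they are.

Things in the scene. Friction and masses are not known exactly. Their poses are not given: they have to be found in the camera images.
- lamp: Hand lamp, 320 g. Origin: centre of its foot's underside; z up its axis. Foot 84 mm dia (z 0-14), slim ribbed aluminium body 64 dia (z 14-80), head 84 dia (z 80-115, flat lens on top). Black D handle on +x: straight bar centred 80 mm from the axis, z 4-96, 14 mm thick in x, 16 in y. Starts in the stand, leaning 35 degrees with its top toward the stand's -x, handle on the upper side.
- lamp_grip (a point): Point in the lamp's handle bar at (80, 0, 78) mm in the lamp's frame; axes as the lamp's. The bar can be pinched across y here, coming along the lamp's axis, once the cover is off. The bar is joined to head and foot by arms at z 84-96 and z 4-14.
- cover: Loose grey plastic lens cover, 60 g: round cap 94 mm outside diameter, 19 mm high (skirt 3 mm thick, 14 deep, 2 mm clearance around the lamp's head), on top a grip bar 14 mm thick in x, 50 long in y, 20 high (z 19-39). Origin: centre of the skirt's lower rim; z up. Starts on the lamp's head 101 mm up the lamp's axis, axes parallel to the lamp's; comes off along that axis.
- cover_grip (a point): Centre of the top face of the cover's grip bar, 39 mm above the cover's origin; axes as the cover's.
- stand: Fixed black charging stand, base 170 x 130 x 12 mm. Origin on the bench near the base's middle, z up. The slanted seat is centred at (25, 0, 62) mm and faces up and toward -x, 35 degrees from vertical; two boards on its low (-x) side hold the lamp like a trough, 84 mm long along the lamp's axis, open on the +x side.
- dish (a point): Centre of the inner floor of the shallow round steel dish (120 mm inside diameter at the floor, rim 7 mm above the floor, 128 mm outside) that is fixed to the turntable's top off its centre; the floor is 38 mm above the bench. z up.
- turntable: Lazy-susan, wooden disc 280 mm diameter, its upper face 34 mm above the bench, on a stiff bearing. Origin: on the bench at its axis. The dish lies 66 mm from the axis toward this frame's -x; the mug, bell cap, clip and pump stand on the +x half.
- mat: Round cork mat, 140 mm diameter, 4 mm thick, fixed to the bench. Origin: centre of its underside, so its top is at z 4 mm.
- mug: Grey ceramic mug of key rings on the turntable, 72 mm diameter, 84 mm tall, handle at +y. Origin: centre of underside. Leave alone.
- bell_cap: Steel bell cap (dome), 54 mm diameter, 23 mm high, on the turntable. Origin: centre of underside. Leave alone.
- clip: Green plastic reflector clip, 44 x 30 x 28 mm, on the turntable. Origin: centre of underside. Leave alone.
- pump: Small aluminium bike pump lying along its y on the turntable, 150 mm long, 28 mm high. Origin: below its middle. Leave alone.
- tyre_lever: Yellow plastic tyre lever lying along its x on the bench, 120 mm long, about 14 mm high at most. Origin: its underside near the middle. Leave alone.
- patch_tin: Small closed steel tin, 82 x 52 x 26 mm, on the bench. Origin: centre of underside. Leave alone.

How it is judged:
On the way, in this order (a step that is already met when the one before it is completed fails the run):
1. The lens cover is held by the fingers, wholly clear of the lamp's head (raised at least 30 mm), while the lamp still sits in its stand (moved less than 20 mm) (z of cover in the frame of lamp above 0.131 m and contact force between the fingers and cover above 0.3 N and distance of lamp from where it was at the start of the episode below 0.02 m), for 0.1 s.
2. The lens cover rests flat in the steel dish, grip bar up, its centre within 14 mm of the dish's centre, while the fingers still hold it (set down, not dropped); the lamp still sits in its stand (horizontal distance between cover and dish below 0.014 m and z of cover in the frame of dish between -0.004 and 0.004 m and angle between cover's own z axis and vertical below 0.1 rad and z of cover_grip in the frame of dish above 0.02 m and contact force between the fingers and cover above 0.3 N and distance of lamp from where it was at the start of the episode below 0.02 m), for 0.1 s.
3. The lamp is held by the fingers, off the stand: at least 50 mm from where it sat and not touching the stand; the cover stays in the dish (distance of lamp from where it was at the start of the episode above 0.05 m and contact force between lamp and stand below 0.1 N and contact force between the fingers and lamp above 0.3 N and horizontal distance between cover and dish below 0.014 m and z of cover in the frame of dish between -0.004 and 0.004 m and angle between cover's own z axis and vertical below 0.1 rad and z of cover_grip in the frame of dish above 0.02 m), for 0.1 s.
4. The lamp stands upright on the cork mat, its foot wholly on the mat (centre within 25 mm of the mat's centre), while the fingers still hold it (set down, not dropped) (horizontal distance between lamp and mat below 0.025 m and z of lamp in the frame of mat between 0.001 and 0.0075 m and angle between lamp's own z axis and vertical below 0.08 rad and z of lamp_grip in the frame of mat above 0.05 m and contact force between the fingers and lamp above 0.3 N), for 0.1 s.
At the end, for the whole second after the job is handed in: The lamp stands at rest upright (within 4.5 degrees) on its foot on the cork mat, its foot's centre within 25 mm of the mat's centre; the lens cover lies at rest flat (within 5.5 degrees) on the floor of the steel dish, grip bar up, its centre within 14 mm of the dish's centre (horizontal distance between lamp and mat below 0.025 m and z of lamp in the frame of mat between 0.001 and 0.0075 m and angle between lamp's own z axis and vertical below 0.08 rad and z of lamp_grip in the frame of mat above 0.05 m and horizontal distance between cover and dish below 0.014 m and z of cover in the frame of dish between -0.004 and 0.004 m and angle between cover's own z axis and vertical below 0.1 rad and z of cover_grip in the frame of dish above 0.02 m and linear speed of each of lamp, cover below 0.02 m/s); the robot touches nothing.
It fails at once if The mug is tipped more than 17 degrees (angle between mug's own z axis and vertical above 0.3 rad).
It fails at once if The mug, bell cap, reflector clip, pump, tyre lever or patch tin is moved more than 40 mm from where it stood (distance of any of mug, bell_cap, clip, pump, tyre_lever, patch_tin from where it was at the start of the episode above 0.04 m).
It also fails if it takes over 66 s, if anything falls off the work surface, if the arm or the gripper's body presses on something with over 40 N, if the wrist force passes 120 N, or if a joint passes its speed limit or range.

ROBOT

A 7-joint arm with a two-finger parallel gripper is mounted at the origin on the work surface. World frame = base frame: x ahead of the robot, y to its left, z up, the work surface at z = 0. Lengths are in m, angles in rad, forces in N, time in s.
With the tool pointing down it reaches from about 0.4 to 0.85 m from the base axis. Payload 10.4 kg.
Tool frame: the origin (TCP) lies midway between the tips of the shut fingers; the grasp point (between the pads) lies 19 mm behind it; z points along the fingers, y is the line along which they close (so a half turn about z gives the same grasp; the last joint's range is limited). The gripper opens to 87 mm and grips with 3 to 60 N. Pads are 19 mm wide; open, the fingers measure 117 mm over their backs; the gripper's body (75 mm by 190 mm) begins 51 mm behind the grasp point.
Start: joints at [-1.162, 0.332, -0.065, 1.46, 0.022, 1.35, -0.088], TCP at [0.262, 0.568, 0.223] pointing down, gripper open.
Joint ranges: [-2.6, 2.6], [-0.5, 2.12], [-1.47, 1.34], [0.16, 2.42], [-1.27, 4.41], [0.06, 2.06], [-2.6, 2.6]. Speed limits (rad/s): [2.22, 2.22, 2.79, 2.79, 3.14, 3.14, 3.14].

INTERFACE

Orientations are given as a unit quaternion [w, x, y, z].
In Python, from workcell import status, eyes, finish_job gives the robot as it stands.
- The arm moves only by the tool drive_tool, never from a script. Its argument "rows" is a list of rows, each an object of numbers: "dx", "dy", "dz": the shift along the tool's x, y, z in m; "roll": the turn about the tool's z in degrees; "fingers": the finger opening in m, from 0 to 0.087. In form: [{"dx": .., "dy": .., "dz": .., "roll": .., "fingers": ..}, ...]. A call has 1 to 10 rows; each row is the pose to reach, as a shift and turn from the pose commanded when the call began, along the tool's axes at that moment; what a row does not reach only later rows make up. A row lasts 1/12 s, in which the tool goes at most 41.7 mm and 7.16 degrees, less where a joint would pass 70% of its speed; a pose out of reach is approached as far as the arm can. A call with a gripper value outside its range is refused whole. The fingers move at their own pace and stop on an object; the grip force is fixed at half the most. Time passes only in rows, so rows that repeat a pose let the fingers close. It gives the time, the measured TCP pose, the force, the opening and the grip force at its end, in the units of the state.
- status.sense(): the state, without advancing time (a new reading comes with each control period).
- eyes.camera(name): name is "side" or "top"; returns a dict with "frame" (420x560x3 uint8, red, green, blue), "range_z" (420x560 float32, m along the optical axis (not along the pixel's ray), 0 where there is no reading), "vertical_fov" (degrees; the focal length in pixels is half the picture's height over the tangent of half this angle, whatever the lens; pixels are square), "cx", "cy" (the principal point, pixels), "R" (3x3) and "t" (3): a world point X has camera coordinates R X + t. Camera axes: x right, y down, z forward; pixel columns grow to the right and rows downward; lengths in m; the calibration is good to about 2 mm. A picture is of the moment at which its call begins.
- finish_job(): hands the job in; it is judged then, once.
The state is a dict: "time_s": time; "qpos": joint angles; "joint_velocities": joint speeds; "joint_torque": joint torques, N m; "tool_pos": TCP position; "eef_rot": TCP orientation; "ft_force": force on the tool from outside, world axes, zero at the start; "ft_torque": the same for the moment, N m; "opening": finger opening in m; "grip_force": force on a finger pad.
Only numpy, scipy, OpenCV 4.12 (cv2) and the standard library are available. Lean on these libraries where they do the work, as an engineer would, in place of code of your own. Each camera call takes 0.05 s, during which the arm holds its last target. There are 200 camera calls.

## Working session

There is one attempt and no reset: what is moved stays moved. The work goes in short steps, Python scripts to look and compute and a tool call to move; the robot and the scene stay as the last step left them, time stands still between calls to the robot, and variables do not carry over. Pictures are saved under pics/ and viewed, at most 10 in all, crops included, and the job is handed in when it is done.

Besides the shell and the picture viewer there is one more tool, called after "Emit:" as a command line: name --argument value ..., lists and objects as JSON in quotes. drive_tool: Moves the arm, as the interface text tells. Its arguments: {"type":"object","properties":{"rows":{"type":"array","items":{"type":"object","properties":{"dx":{"type":"number"},"dy":{"type":"number"},"dz":{"type":"number"},"roll":{"type":"number"},"fingers":{"type":"number"}}}}},"required":["rows"]}

```bash
mkdir -p pics; cat > h.py <<'E'
import numpy as np, cv2
from workcell import status, eyes
def cam(n):
    c=eyes.camera(n); h=c['frame'].shape[0]
    c['f']=h/2/np.tan(np.radians(c['vertical_fov'])/2); c['R']=np.array(c['R']); c['t']=np.array(c['t']); return c
def world(c):
    z=c['range_z']; v,u=np.mgrid[:z.shape[0],:z.shape[1]]
    P=np.stack([(u-c['cx'])/c['f']*z,(v-c['cy'])/c['f']*z,z],-1)
    W=(P-c['t'])@c['R']; W[z==0]=np.nan; return W
def save(c,n): cv2.imwrite('pics/'+n+'.png',cv2.cvtColor(c['frame'],cv2.COLOR_RGB2BGR))
E
python3 - <<'E'
from h import *
for n in('top','side'):
    c=cam(n); save(c,n+'0'); np.savez(''+n+'0.npz',**c); print(n,c['f'],-c['R'].T@c['t'],c['R'][2])
print(status.sense())
E
```

```text
top 465.42608274509286 [0.3934924  0.01872519 1.24854819] [ 0.16472231 -0.00654697 -0.98631825]
side 441.33809241357903 [ 0.14036148 -0.63599726  0.9002686 ] [ 0.41838875  0.5975712  -0.68400257]
{'time_s': 0.1, 'qpos': array([-1.1615976 ,  0.33281362, -0.0646886 ,  1.46084131,  0.0216398 ,
        1.34987462, -0.08852981]), 'joint_velocities': array([-0.00010259, -0.00110208,  0.00049222, -0.00333199,  0.00080942,
        0.00035866,  0.00017518]), 'joint_torque': array([ 1.51597906e-03, -6.24542284e+01,  2.47502985e-02, -3.90718782e+01,
       -6.14347681e-02,  3.65760690e-02,  5.92314814e-05]), 'tool_pos': array([0.26144832, 0.56732467, 0.22183804]), 'eef_rot': array([-8.52106902e-05,  2.14232290e-01,  9.76782545e-01, -6.14417944e-04]), 'ft_force': array([ 0.20507564, -0.40865999, -0.17593404]), 'ft_torque': array([ 0.00849871,  0.00782115, -0.07687537]), 'grip_force': 0.0, 'opening': 0.08689104224083227}
```

View pics/top0.png

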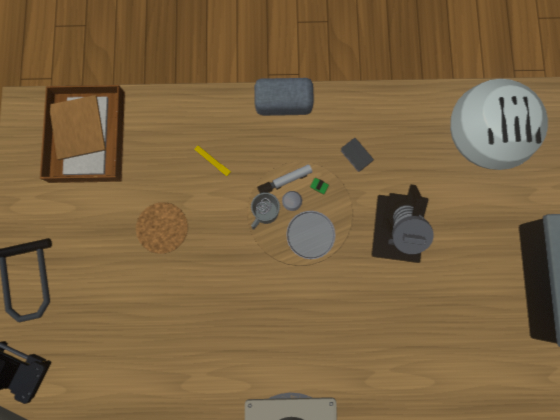

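View pics/side0.png

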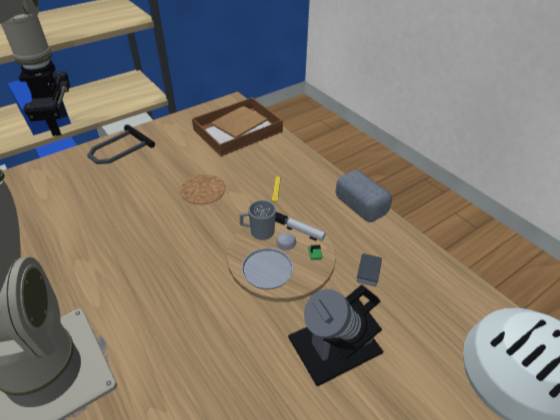

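```bash
python3 - <<'E'
from h import *
d=dict(np.load('top0.npz')); W=world(d); hsv=cv2.cvtColor(d['frame'],cv2.COLOR_RGB2HSV)
s=dict(np.load('side0.npz')); Ws=world(s)
print('noise', np.nanstd(W[300:330,150:200,2]), np.nanmean(W[300:330,150:200,2]), np.nanmean(Ws[300:330,150:200,2]))
def ray(c,u,v,z):
    D=c['R'].T@np.array([(u-c['cx'])/c['f'],(v-c['cy'])/c['f'],1]); C=-c['R'].T@c['t']; return C+D*(z-C[2])/D[2]
# mat
def blob(m,u0,u1,v0,v1):
    k=np.zeros(m.shape,np.uint8); k[v0:v1,u0:u1]=m[v0:v1,u0:u1]
    n,l,st,c=cv2.connectedComponentsWithStats(k); i=1+np.argmax(st[1:,4]); return (l==i)
def circ(m,c,z,name):
    cn=max(cv2.findContours(m.astype(np.uint8),0,1)[0],key=len); e=cv2.fitEllipse(cv2.convexHull(cn)); p=ray(c,*e[0],z)
    print(name,e,p, 'diam',e[1][1]/c['f']*np.linalg.norm(p+c['R'].T@c['t']))
for n,c,H,b in(('top',d,hsv,(125,200,190,265)),('side',s,cv2.cvtColor(s['frame'],cv2.COLOR_RGB2HSV),(170,235,165,210))):
    lab=cv2.cvtColor(c['frame'],cv2.COLOR_RGB2LAB)
    print(n,'mat px',H[228 if n=='top' else 189,162 if n=='top' else 203],'bg',H[b[2]+2,b[0]+2])
    m=H[...,0]<11
    circ(blob(m&(H[...,1]>60),*b),c,0.004,'mat')
# dish: bluish grey
for n,c,b,q in(('top',d,(285,340,208,262),(311,235)),('side',s,(238,298,245,292),(268,268))):
    H=cv2.cvtColor(c['frame'],cv2.COLOR_RGB2HSV); print(H[q[1],q[0]])
    circ(blob((H[...,0]>90)&(H[...,1]<90)&(H[...,2]>70),*b),c,0.042,'dish')
# turntable by height
for WW,c in((W,d),(Ws,s)):
    m=(abs(WW[...,2]-.034)<.007)&(WW[...,0]<.9); circ(blob(m,230,370,150,320),c,.034,'tt')
# cover plane
for WW,b,nm in((W,(370,450,180,265),'top'),(Ws,(280,390,270,380),'side')):
    k=np.zeros(WW.shape[:2],bool);k[b[2]:b[3],b[0]:b[1]]=1
    P=WW[k&(WW[...,2]>.1)]; print(nm,len(P),P[:,2].max(),P.mean(0))
    best=None;r=np.random.default_rng(0)
    for _ in range(2000):
        q=P[r.choice(len(P),3,False)]; nn=np.cross(q[1]-q[0],q[2]-q[0]); nn/=np.linalg.norm(nn)+1e-9
        nn*=np.sign(nn[2]); 
        if abs(nn[2]-.819)>.15: continue
        i=abs((P-q[0])@nn)<.002
        if best is None or i.sum()>best.sum(): best=i
    Q=P[best]; c0=Q.mean(0); nn=np.linalg.svd(Q-c0)[2][2]; nn*=np.sign(nn[2]); dd=(P-c0)@nn
    print('plane',best.sum(),c0,nn,'ang',np.degrees(np.arccos(nn[2])),'az',np.degrees(np.arctan2(nn[1],nn[0])))
    T=P[(dd>.010)]; print('bar top pts',len(T),T.mean(0),dd[dd>.01].mean(),'dir',np.linalg.svd(T-T.mean(0))[2][0])
    np.save(nm+'_cap.npy',Q)
E
```

```text
noise 0.0024249493131955693 -0.0008568425616913359 0.001737507349527041
top mat px [ 15 144 143] bg [ 18 125 143]Traceback (most recent call last):
  File "<stdin>", line 18, in <module>
  File "<stdin>", line 10, in blob
    return _wrapfunc(a, 'argmax', axis=axis, out=out, **kwds)
    return bound(*args, **kwds)
ValueError: attempt to get argmax of an empty sequence
```

```bash
python3 - <<'E'
import cv2
i=cv2.imread('pics/side0.png'); j=cv2.imread('pics/top0.png')
a=cv2.resize(i[265:385,275:395],(400,400),interpolation=2);b=cv2.resize(j[175:275,360:460],(400,400),interpolation=2)
cv2.imwrite('pics/crop0.png',cv2.hconcat([a,b]))
E
```

```text
(no output)
```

View pics/crop0.png

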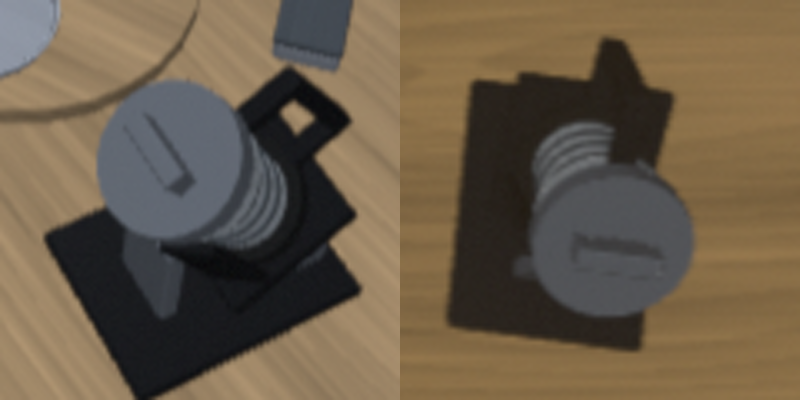

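The crop shows the grey cap with its bar (side ≈(325,313), top ≈(413,236)), and the lamp leaning toward the robot with its handle on the far side.

```bash
cat > m.py <<'E'
from h import *
d=dict(np.load('top0.npz')); W=world(d); s=dict(np.load('side0.npz')); Ws=world(s)
def ray(c,u,v,z):
    D=c['R'].T@np.array([(u-c['cx'])/c['f'],(v-c['cy'])/c['f'],1]); C=-c['R'].T@c['t']; return C+D*(z-C[2])/D[2]
def blob(m,u0,u1,v0,v1):
    k=np.zeros(m.shape,np.uint8); k[v0:v1,u0:u1]=m[v0:v1,u0:u1]
    n,l,st,c=cv2.connectedComponentsWithStats(k); i=1+np.argmax(st[1:,4]); return (l==i)
def circ(m,c,z,name):
    "min enclosing circle of the contour cast onto plane z"
    cn=max(cv2.findContours(m.astype(np.uint8),0,1)[0],key=len)[:,0]; p=np.array([ray(c,u,v,z)[:2] for u,v in cn])
    A=np.c_[2*p,np.ones(len(p))]; x=np.linalg.lstsq(A,(p**2).sum(1),rcond=None)[0]
    print(name,x[:2].round(4),'diam',2*np.sqrt(x[2]+x[:2]@x[:2]).round(4))
E
python3 - <<'E'
from m import *
for n,c,b in(('top',d,(125,200,190,265)),('side',s,(170,235,165,210))):
    a=cv2.GaussianBlur(cv2.cvtColor(c['frame'],cv2.COLOR_RGB2LAB)[...,1],(5,5),0); r=a[b[2]:b[3],b[0]:b[1]]
    t,_=cv2.threshold(r,0,255,cv2.THRESH_OTSU); circ(blob(a>t,*b),c,0.004,n+' mat')
for n,c,b,q in(('top',d,(285,340,208,262),(311,235)),('side',s,(238,298,245,292),(268,268))):
    H=cv2.cvtColor(c['frame'],cv2.COLOR_RGB2LAB)
    bb=H[...,2]; r=bb[b[2]:b[3],b[0]:b[1]]; t,_=cv2.threshold(r,0,255,cv2.THRESH_OTSU)
    circ(blob(bb<t,*b),c,0.045,n+' dish')
for WW,c,n in((W,d,'top'),(Ws,s,'side')):
    circ(blob((WW[...,2]>.022)&(WW[...,0]<.9),230,345,150,320),c,.034,n+' tt')
for WW,c,b,nm in((W,d,(370,450,180,265),'top'),(Ws,s,(280,390,270,380),'side')):
    k=np.zeros(WW.shape[:2],bool);k[b[2]:b[3],b[0]:b[1]]=1
    P=WW[k&(WW[...,2]>.1)]; best=None;r=np.random.default_rng(0)
    for _ in range(3000):
        q=P[r.choice(len(P),3,False)]; nn=np.cross(q[1]-q[0],q[2]-q[0]); nn/=np.linalg.norm(nn)+1e-9
        nn*=np.sign(nn[2]); 
        if abs(nn[2]-.819)>.15: continue
        i=abs((P-q[0])@nn)<.003
        if best is None or i.sum()>best.sum(): best=i
    Q=P[best]; c0=Q.mean(0); nn=np.linalg.svd(Q-c0)[2][2]; nn*=np.sign(nn[2]); dd=(P-c0)@nn
    print(nm,len(P),best.sum(),c0,nn,'ang',np.degrees(np.arccos(nn[2])),'az',np.degrees(np.arctan2(nn[1],nn[0])))
    T=P[(dd>.012)]; print('bar top',len(T),T.mean(0),dd[dd>.012].mean(),'dir',np.linalg.svd(T-T.mean(0))[2][0])
# stand base: black on bench
E
```

```text
top mat [0.5591 0.3364] diam 0.1356
side mat [0.5593 0.3359] diam 0.1348
top dish [ 0.5274 -0.0623] diam 0.1242
side dish [ 0.5275 -0.0632] diam 0.1254
top tt [ 0.5878 -0.0314] diam 0.271
side tt [ 0.5949 -0.0504] diam 0.3268
top 1728 852 [ 0.50725896 -0.29408268  0.15990892] [-0.5604322   0.08878688  0.82342738] ang 34.57062626377522 az 170.99769246231568
bar top 149 [ 0.49524008 -0.29260755  0.17463102] 0.018989318676069563 dir [-1.49311250e-01 -9.88790043e-01 -6.33389552e-04]
side 2567 1390 [ 0.50496117 -0.29931182  0.16111961] [-0.56938647  0.08133351  0.81803662] ang 35.11126792395671 az 171.87062832316113
bar top 193 [ 0.49404304 -0.29639345  0.17712883] 0.01955012214166015 dir [-0.1440622  -0.98934418 -0.02107552]
```

```bash
cat > go.py <<'E'
import sys,numpy as np
from scipy.spatial.transform import Rotation as Ro
from workcell import status
def st():
    s=status.sense(); R=Ro.from_quat(np.roll(s['eef_rot'],-1)).as_matrix(); return s,R
def to(p,yaz=None):
    s,R=st(); d=R.T@(np.array(p)-s['tool_pos']); r=0
    a=np.degrees(np.arctan2(R[1,1],R[0,1]))
    if yaz is not None: r=-((yaz-a+90)%180-90)
    print('->',p,'d(mm)',(d*1e3).round(1),'roll',round(r,1),'| now',s['tool_pos'].round(4),'yaz',a.round(1),'tilt',np.degrees(np.arccos(-R[2,2])).round(2),'q7',s['qpos'].round(2))
E
python3 - <<'E'
from go import *
to((.45,.2,.27),81.5); to((.4988,-.2951,.24),81.5)
E
```

```text
-> (0.45, 0.2, 0.27) d(mm) [-325.  -254.8  -47.8] roll -16.2 | now [0.2614 0.5673 0.2218] yaz 65.3 tilt 0.07 q7 [-1.16  0.33 -0.06  1.46  0.02  1.35 -0.09]
-> (0.4988, -0.2951, 0.24) d(mm) [-576.5 -683.9  -17.3] roll -16.2 | now [0.2614 0.5673 0.2218] yaz 65.3 tilt 0.07 q7 [-1.16  0.33 -0.06  1.46  0.02  1.35 -0.09]
```

Emit:
drive_tool --rows '[{"dx": 0, "dy": 0, "dz": -0.048, "roll": 0, "fingers": 0.087}, {"dx": -0.325, "dy": -0.255, "dz": -0.048, "roll": -8, "fingers": 0.087}, {"dx": -0.325, "dy": -0.255, "dz": -0.048, "roll": -16.2, "fingers": 0.087}, {"dx": -0.325, "dy": -0.255, "dz": -0.048, "roll": -16.2, "fingers": 0.087}, {"dx": -0.325, "dy": -0.255, "dz": -0.048, "roll": -16.2, "fingers": 0.087}, {"dx": -0.325, "dy": -0.255, "dz": -0.048, "roll": -16.2, "fingers": 0.087}, {"dx": -0.325, "dy": -0.255, "dz": -0.048, "roll": -16.2, "fingers": 0.087}, {"dx": -0.325, "dy": -0.255, "dz": -0.048, "roll": -16.2, "fingers": 0.087}, {"dx": -0.325, "dy": -0.255, "dz": -0.048, "roll": -16.2, "fingers": 0.087}, {"dx": -0.325, "dy": -0.255, "dz": -0.048, "roll": -16.2, "fingers": 0.087}]'

```text
time_s: 0.93
tool_pos: [0.4329, 0.232, 0.2699]
eef_rot: [-0.0, 0.074, 0.997, 0.0]
ft_force: [1.3, -0.9, 0.8]
opening: 0.0869
grip_force: 0.0
```

```bash
python3 - <<'E'
from go import *
to((.4988,-.2951,.24),81.5)
E
```

```text
-> (0.4988, -0.2951, 0.24) d(mm) [-143.4 -511.5   29.8] roll -0.0 | now [0.4329 0.232  0.2699] yaz 81.5 tilt 0.01 q7 [-0.74  0.01  0.16  1.74 -0.    1.4   0.84]
```

Emit:
drive_tool --rows '[{"dx": -0.145, "dy": -0.51, "dz": 0.0, "fingers": 0.087}, {"dx": -0.145, "dy": -0.51, "dz": 0.0, "fingers": 0.087}, {"dx": -0.145, "dy": -0.51, "dz": 0.0, "fingers": 0.087}, {"dx": -0.145, "dy": -0.51, "dz": 0.0, "fingers": 0.087}, {"dx": -0.145, "dy": -0.51, "dz": 0.0, "fingers": 0.087}, {"dx": -0.145, "dy": -0.51, "dz": 0.0, "fingers": 0.087}, {"dx": -0.145, "dy": -0.51, "dz": 0.0, "fingers": 0.087}, {"dx": -0.145, "dy": -0.51, "dz": 0.0, "fingers": 0.087}, {"dx": -0.145, "dy": -0.51, "dz": 0.0, "fingers": 0.087}, {"dx": -0.145, "dy": -0.51, "dz": 0.0, "fingers": 0.087}]'

```text
invalid input
```

```bash
python3 - <<'E'
from go import *
to((.4988,-.2951,.21),81.5)
E
```

```text
-> (0.4988, -0.2951, 0.21) d(mm) [-143.4 -511.5   59.8] roll -0.0 | now [0.4329 0.232  0.2699] yaz 81.5 tilt 0.01 q7 [-0.74  0.01  0.16  1.74 -0.    1.4   0.84]
```

Emit:
drive_tool --rows '[{"dx": -0.11, "dy": -0.39, "dz": 0.0, "roll": 0, "fingers": 0.087}, {"dx": -0.11, "dy": -0.39, "dz": 0.0, "roll": 0, "fingers": 0.087}, {"dx": -0.11, "dy": -0.39, "dz": 0.0, "roll": 0, "fingers": 0.087}, {"dx": -0.11, "dy": -0.39, "dz": 0.0, "roll": 0, "fingers": 0.087}, {"dx": -0.11, "dy": -0.39, "dz": 0.0, "roll": 0, "fingers": 0.087}, {"dx": -0.11, "dy": -0.39, "dz": 0.0, "roll": 0, "fingers": 0.087}, {"dx": -0.11, "dy": -0.39, "dz": 0.0, "roll": 0, "fingers": 0.087}, {"dx": -0.11, "dy": -0.39, "dz": 0.0, "roll": 0, "fingers": 0.087}, {"dx": -0.11, "dy": -0.39, "dz": 0.0, "roll": 0, "fingers": 0.087}, {"dx": -0.11, "dy": -0.39, "dz": 0.0, "roll": 0, "fingers": 0.087}]'

```text
time_s: 1.77
tool_pos: [0.4828, -0.1718, 0.2701]
eef_rot: [0.0, 0.076, 0.997, -0.0]
ft_force: [1.3, 0.7, 1.8]
opening: 0.0869
grip_force: 0.0
```

```bash
python3 - <<'E'
from go import *
to((.4988,-.2951,.21),81.5)
E
```

```text
-> (0.4988, -0.2951, 0.21) d(mm) [ -34.4 -119.4   60.1] roll -0.2 | now [ 0.4828 -0.1718  0.2701] yaz 81.3 tilt 0.04 q7 [-0.34  0.04  0.62  1.71 -0.03  1.4   1.7 ]
```

Emit:
drive_tool --rows '[{"dx": -0.0344, "dy": -0.1194, "dz": 0.02, "roll": -0.2, "fingers": 0.087}, {"dx": -0.0344, "dy": -0.1194, "dz": 0.03, "roll": -0.2, "fingers": 0.087}, {"dx": -0.0344, "dy": -0.1194, "dz": 0.03, "roll": -0.2, "fingers": 0.087}, {"dx": -0.0344, "dy": -0.1194, "dz": 0.06, "roll": -0.2, "fingers": 0.087}, {"dx": -0.0344, "dy": -0.1194, "dz": 0.06, "roll": -0.2, "fingers": 0.087}, {"dx": -0.0344, "dy": -0.1194, "dz": 0.06, "roll": -0.2, "fingers": 0.087}, {"dx": -0.0344, "dy": -0.1194, "dz": 0.06, "roll": -0.2, "fingers": 0.087}]'

```text
time_s: 2.35
tool_pos: [0.5002, -0.2903, 0.2109]
eef_rot: [0.0, 0.072, 0.997, 0.0]
ft_force: [0.4, 0.3, 0.3]
opening: 0.0868
grip_force: 0.0
```

```bash
python3 - <<'E'
from go import *
from m import *
to((.4988,-.2951,.165),81.5)
c=cam('side'); save(c,'side1'); i=cv2.imread('pics/side1.png')[230:400,240:440]; cv2.imwrite('pics/s1.png',cv2.resize(i,(700,595),interpolation=2))
E
```

```text
-> (0.4988, -0.2951, 0.165) d(mm) [ 0.8 -4.9 45.9] roll 0.2 | now [ 0.5002 -0.2903  0.2109] yaz 81.7 tilt 0.04 q7 [-0.15  0.27  0.72  1.64 -0.19  1.3   2.03]
```

View pics/s1.png

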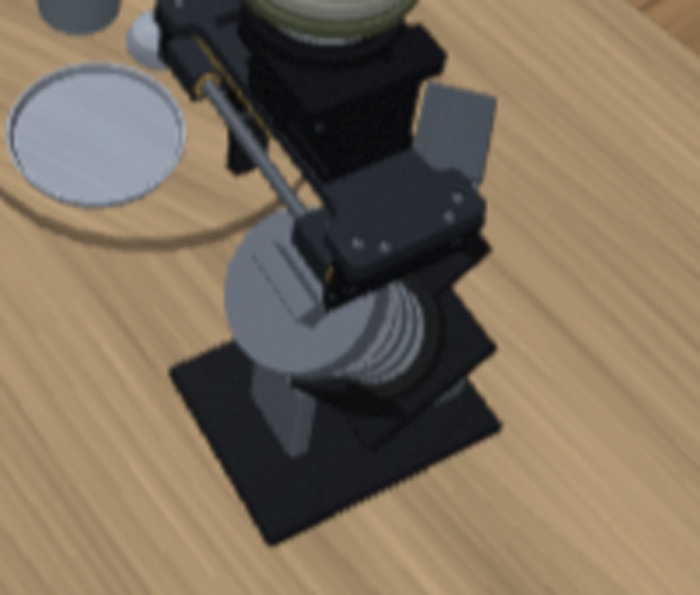

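Emit:
drive_tool --rows '[{"dx": 0, "dy": 0, "dz": 0, "roll": 0, "fingers": 0.087}, {"dx": 0, "dy": 0, "dz": 0.01, "roll": 0, "fingers": 0.087}, {"dx": 0, "dy": 0, "dz": 0.02, "roll": 0, "fingers": 0.087}, {"dx": 0, "dy": 0, "dz": 0.03, "roll": 0, "fingers": 0.087}, {"dx": 0, "dy": 0, "dz": 0.035, "roll": 0, "fingers": 0.087}, {"dx": 0, "dy": 0, "dz": 0.035, "roll": 0, "fingers": 0.087}, {"dx": 0, "dy": 0, "dz": 0.035, "roll": 0, "fingers": 0.087}]'

```text
time_s: 2.98
tool_pos: [0.4994, -0.291, 0.1745]
eef_rot: [-0.0, 0.073, 0.997, 0.0]
ft_force: [-0.3, 0.5, 0.3]
opening: 0.0871
grip_force: 0.0
```

```bash
python3 - <<'E'
from go import *
to((.4988,-.2951,.165),81.5)
E
```

```text
-> (0.4988, -0.2951, 0.165) d(mm) [ 0.  -4.1  9.5] roll 0.2 | now [ 0.4994 -0.291   0.1745] yaz 81.7 tilt 0.06 q7 [-0.14  0.3   0.71  1.69 -0.21  1.23  2.04]
```

Emit:
drive_tool --rows '[{"dx": 0, "dy": -0.004, "dz": 0, "roll": 0.2, "fingers": 0.087}, {"dx": 0, "dy": -0.004, "dz": 0.005, "roll": 0.2, "fingers": 0.087}, {"dx": 0, "dy": -0.004, "dz": 0.009, "roll": 0.2, "fingers": 0.087}, {"dx": 0, "dy": -0.004, "dz": 0.009, "roll": 0.2, "fingers": 0.087}, {"dx": 0, "dy": -0.004, "dz": 0.009, "roll": 0.2, "fingers": 0.075}, {"dx": 0, "dy": -0.004, "dz": 0.009, "roll": 0.2, "fingers": 0.06}, {"dx": 0, "dy": -0.004, "dz": 0.009, "roll": 0.2, "fingers": 0.057}]'

```text
time_s: 3.57
tool_pos: [0.4992, -0.2951, 0.1661]
eef_rot: [0.0, 0.074, 0.997, 0.0]
ft_force: [0.0, -0.2, -0.2]
opening: 0.0745
grip_force: 0.0
```

```bash
python3 - <<'E'
from go import *
to((.4988,-.2951,.165),81.5); s,_=st(); print(s['ft_force'],s['opening'],s['grip_force'])
E
```

```text
-> (0.4988, -0.2951, 0.165) d(mm) [ 0.4 -0.1  1.1] roll -0.0 | now [ 0.4992 -0.2951  0.1661] yaz 81.5 tilt 0.01 q7 [-0.13  0.32  0.71  1.69 -0.22  1.21  2.05]
[ 0.00888417 -0.22089837 -0.2174763 ] 0.07445342693036042 0.0
```

Now close onto the bar.

Emit:
drive_tool --rows '[{"dx": 0, "dy": 0, "dz": 0.001, "roll": 0, "fingers": 0.05}, {"dx": 0, "dy": 0, "dz": 0.001, "roll": 0, "fingers": 0.04}, {"dx": 0, "dy": 0, "dz": 0.001, "roll": 0, "fingers": 0.03}, {"dx": 0, "dy": 0, "dz": 0.001, "roll": 0, "fingers": 0.03}, {"dx": 0, "dy": 0, "dz": 0.001, "roll": 0, "fingers": 0.03}, {"dx": 0, "dy": 0, "dz": 0.001, "roll": 0, "fingers": 0.03}, {"dx": 0, "dy": 0, "dz": 0.001, "roll": 0, "fingers": 0.03}, {"dx": 0, "dy": 0, "dz": 0.001, "roll": 0, "fingers": 0.03}]'

```text
time_s: 4.23
tool_pos: [0.4992, -0.295, 0.1649]
eef_rot: [0.0, 0.074, 0.997, 0.0]
ft_force: [0.3, 0.1, 0.0]
opening: 0.0498
grip_force: 30.0
```

```bash
python3 - <<'E'
from go import *
to((.4988,-.2951,.165),81.5); s,_=st(); print(s['ft_force'],s['ft_torque'],s['opening'],s['grip_force'])
E
```

```text
-> (0.4988, -0.2951, 0.165) d(mm) [ 0.3 -0.1 -0.1] roll -0.0 | now [ 0.4992 -0.295   0.1649] yaz 81.5 tilt 0.01 q7 [-0.13  0.32  0.71  1.69 -0.22  1.21  2.06]
[0.33732095 0.07719865 0.02066814] [0.12497595 0.01434583 0.01498003] 0.04975247364335879 30.0004443526268
```

Emit:
drive_tool --rows '[{"dx": 0.0023, "dy": 0, "dz": -0.0033, "roll": 0, "fingers": 0.03}, {"dx": 0.0046, "dy": 0, "dz": -0.0066, "roll": 0, "fingers": 0.03}, {"dx": 0.0074, "dy": 0, "dz": -0.0106, "roll": 0, "fingers": 0.03}, {"dx": 0.0103, "dy": 0, "dz": -0.0147, "roll": 0, "fingers": 0.03}, {"dx": 0.0132, "dy": 0, "dz": -0.0188, "roll": 0, "fingers": 0.03}, {"dx": 0.0161, "dy": 0, "dz": -0.0229, "roll": 0, "fingers": 0.03}, {"dx": 0.0189, "dy": 0, "dz": -0.027, "roll": 0, "fingers": 0.03}, {"dx": 0.0229, "dy": 0, "dz": -0.0328, "roll": 0, "fingers": 0.03}, {"dx": 0.0258, "dy": 0, "dz": -0.0369, "roll": 0, "fingers": 0.03}, {"dx": 0.0287, "dy": 0, "dz": -0.041, "roll": 0, "fingers": 0.03}]'

```text
time_s: 5.07
tool_pos: [0.4704, -0.2908, 0.2065]
eef_rot: [0.0, 0.075, 0.997, 0.0]
ft_force: [0.6, -0.2, -0.4]
opening: 0.0498
grip_force: 30.0
```

```bash
python3 - <<'E'
from go import *
from m import *
to((.4988,-.2951,.165),81.5); s,_=st(); print(s['ft_force'],s['ft_torque'],s['opening'],s['grip_force'])
c=cam('side'); save(c,'side2'); i=cv2.imread('pics/side2.png')[190:390,230:430]; cv2.imwrite('pics/s2.png',cv2.resize(i,(600,600),interpolation=2))
E
```

```text
-> (0.4988, -0.2951, 0.165) d(mm) [-28.7  -0.   41.5] roll -0.0 | now [ 0.4704 -0.2908  0.2065] yaz 81.5 tilt 0.02 q7 [-0.16  0.21  0.73  1.71 -0.15  1.28  2.02]
[ 0.57572016 -0.17951435 -0.35087482] [0.01259913 0.02827815 0.00038718] 0.04981695074903295 29.99915599822998
```

View pics/s2.png

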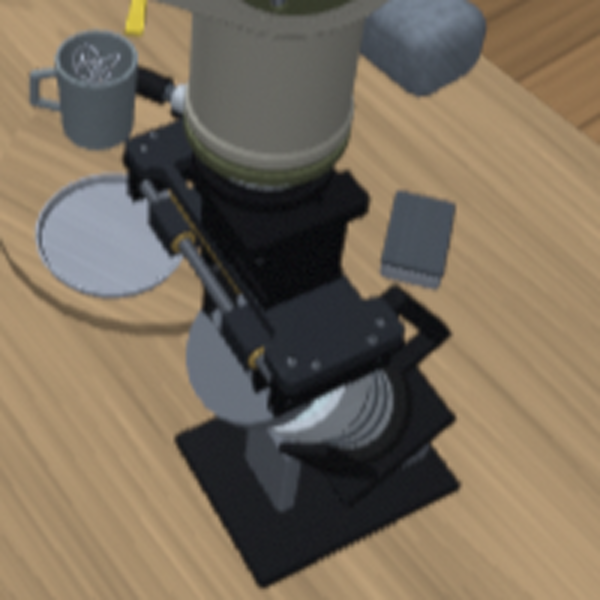

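Cover is off and the lamp still sits in the stand (lens visible at crop ≈(320,410)). Next, carry it over the dish.

```bash
python3 - <<'E'
from go import *
to((.5014,-.0591,.25),81.5);to((.5014,-.0591,.13),81.5)
E
```

```text
-> (0.5014, -0.0591, 0.25) d(mm) [  3.8 234.1 -42.8] roll -0.1 | now [ 0.4703 -0.2912  0.2072] yaz 81.4 tilt 0.06 q7 [-0.16  0.21  0.73  1.71 -0.15  1.28  2.02]
-> (0.5014, -0.0591, 0.13) d(mm) [  3.9 234.1  77.2] roll -0.1 | now [ 0.4703 -0.2912  0.2072] yaz 81.4 tilt 0.06 q7 [-0.16  0.21  0.73  1.71 -0.15  1.28  2.02]
```

Emit:
drive_tool --rows '[{"dx": 0.004, "dy": 0, "dz": -0.02, "roll": 0, "fingers": 0.03}, {"dx": 0.004, "dy": 0.01, "dz": -0.043, "roll": 0, "fingers": 0.03}, {"dx": 0.004, "dy": 0.04, "dz": -0.043, "roll": 0, "fingers": 0.03}, {"dx": 0.004, "dy": 0.075, "dz": -0.043, "roll": 0, "fingers": 0.03}, {"dx": 0.004, "dy": 0.11, "dz": -0.043, "roll": 0, "fingers": 0.03}, {"dx": 0.004, "dy": 0.145, "dz": -0.043, "roll": 0, "fingers": 0.03}, {"dx": 0.004, "dy": 0.18, "dz": -0.03, "roll": 0, "fingers": 0.03}, {"dx": 0.004, "dy": 0.21, "dz": 0.0, "roll": 0, "fingers": 0.03}, {"dx": 0.004, "dy": 0.23, "dz": 0.03, "roll": 0, "fingers": 0.03}, {"dx": 0.004, "dy": 0.234, "dz": 0.06, "roll": 0, "fingers": 0.03}]'

```text
time_s: 5.95
tool_pos: [0.5021, -0.0541, 0.1449]
eef_rot: [0.0, 0.072, 0.997, 0.001]
ft_force: [0.8, -0.5, -1.3]
opening: 0.0495
grip_force: 30.0
```

Emit:
drive_tool --rows '[{"dx": 0, "dy": 0, "dz": 0.01, "roll": 0, "fingers": 0.03}, {"dx": 0, "dy": 0, "dz": 0.01, "roll": 0, "fingers": 0.03}, {"dx": 0, "dy": 0, "dz": 0.01, "roll": 0, "fingers": 0.03}]'

```text
time_s: 6.2
tool_pos: [0.5017, -0.06, 0.1368]
eef_rot: [0.0, 0.075, 0.997, -0.0]
ft_force: [0.9, 0.2, -0.3]
opening: 0.0497
grip_force: 30.0
```

```bash
python3 - <<'E'
from go import *
from m import *
to((.5014,-.0591,.0855),81.5); s,_=st(); print(s['ft_force'],s['opening'],s['grip_force'])
c=cam('side'); save(c,'side3'); W=world(c); np.savez('side3.npz',**c); i=cv2.imread('pics/side3.png')[120:320,180:380]; cv2.imwrite('pics/s3.png',cv2.resize(i,(600,600),interpolation=2))
E
```

```text
-> (0.5014, -0.0591, 0.0855) d(mm) [ 0.5  0.9 51.3] roll -0.1 | now [ 0.5017 -0.06    0.1368] yaz 81.4 tilt 0.03 q7 [-0.46  0.14  0.53  1.91 -0.08  1.12  1.52]
[ 0.89144474  0.16647129 -0.29854778] 0.04973237808749715 29.99902904033661
```

View pics/s3.png

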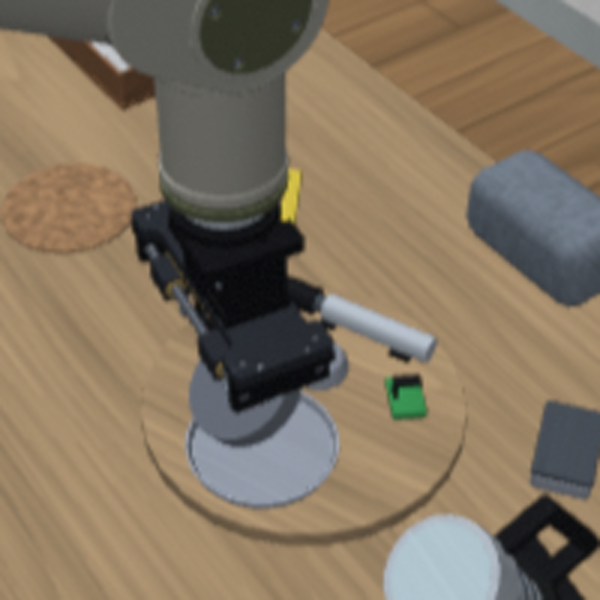

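Emit:
drive_tool --rows '[{"dx": 0, "dy": 0.001, "dz": 0.012, "roll": 0, "fingers": 0.03}, {"dx": 0, "dy": 0.001, "dz": 0.024, "roll": 0, "fingers": 0.03}, {"dx": 0, "dy": 0.001, "dz": 0.034, "roll": 0, "fingers": 0.03}, {"dx": 0, "dy": 0.001, "dz": 0.042, "roll": 0, "fingers": 0.03}, {"dx": 0, "dy": 0.001, "dz": 0.046, "roll": 0, "fingers": 0.03}, {"dx": 0, "dy": 0.001, "dz": 0.046, "roll": 0, "fingers": 0.03}, {"dx": 0, "dy": 0.001, "dz": 0.046, "roll": 0, "fingers": 0.03}]'

```text
time_s: 6.83
tool_pos: [0.5019, -0.058, 0.0903]
eef_rot: [0.0, 0.075, 0.997, 0.0]
ft_force: [-0.2, -1.5, -0.8]
opening: 0.0495
grip_force: 30.0
```

```bash
python3 - <<'E'
from go import *
from m import *
to((.5014,-.0591,.0855),81.5); s,_=st(); print(s['ft_force'],s['opening'],s['grip_force'])
W=world(dict(np.load('side3.npz')))
# cap visible: pixels crop (190-300,370-440)/3+offset
P=W[243:262,246:272].reshape(-1,3); P=P[P[:,2]>.08]; r=np.random.default_rng(0);best=None
for _ in range(2000):
    q=P[r.choice(len(P),3,False)]; n=np.cross(q[1]-q[0],q[2]-q[0]); n/=np.linalg.norm(n)+1e-9; n*=np.sign(n[2]) or 1
    i=abs((P-q[0])@n)<.003
    if best is None or i.sum()>best.sum(): best=i
Q=P[best]; n=np.linalg.svd(Q-Q.mean(0))[2][2]; n*=np.sign(n[2]); print(len(P),best.sum(),Q.mean(0),n,np.degrees(np.arccos(n[2])))
E
```

```text
-> (0.5014, -0.0591, 0.0855) d(mm) [ 0.4 -1.1  4.8] roll -0.1 | now [ 0.5019 -0.058   0.0903] yaz 81.4 tilt 0.02 q7 [-0.45  0.2   0.53  1.95 -0.12  1.02  1.55]
[-0.1791771  -1.50225339 -0.84016931] 0.04952779150706856 29.9991175532341
492 254 [ 0.4911212  -0.07019562  0.12236934] [-0.57786815  0.07428906  0.81274198] 35.63529769659541
```

Emit:
drive_tool --rows '[{"dx": 0, "dy": -0.001, "dz": 0.003, "roll": 0, "fingers": 0.03}, {"dx": 0, "dy": -0.001, "dz": 0.005, "roll": 0, "fingers": 0.03}, {"dx": -0.0023, "dy": -0.001, "dz": 0.0062, "roll": 0, "fingers": 0.03}, {"dx": -0.0047, "dy": -0.001, "dz": 0.0073, "roll": 0, "fingers": 0.03}, {"dx": -0.007, "dy": -0.001, "dz": 0.0085, "roll": 0, "fingers": 0.03}, {"dx": -0.0091, "dy": -0.001, "dz": 0.0098, "roll": 0, "fingers": 0.03}, {"dx": -0.0091, "dy": -0.001, "dz": 0.0098, "roll": 0, "fingers": 0.03}]'

```text
time_s: 7.42
tool_pos: [0.5114, -0.0603, 0.0807]
eef_rot: [0.001, 0.074, 0.997, 0.0]
ft_force: [0.1, -0.8, 5.2]
opening: 0.0495
grip_force: 30.0
```

```bash
python3 - <<'E'
from go import *
to((.5285,-.0631,.0634),81.5); s,_=st(); print(s['ft_force'],s['ft_torque'],s['opening'],s['grip_force'])
E
```

```text
-> (0.5285, -0.0631, 0.0634) d(mm) [-17.3  -0.2  17.3] roll -0.0 | now [ 0.5114 -0.0603  0.0807] yaz 81.5 tilt 0.07 q7 [-0.44  0.24  0.52  1.94 -0.14  1.    1.57]
[ 0.12086759 -0.76751133  5.24002746] [0.02788401 0.33958922 0.02076359] 0.049516128693363616 30.00462770462036
```

Emit:
drive_tool --rows '[{"dx": -0.0022, "dy": 0, "dz": 0.0014, "roll": 0, "fingers": 0.03}, {"dx": -0.0043, "dy": 0, "dz": 0.003, "roll": 0, "fingers": 0.03}, {"dx": -0.0062, "dy": 0, "dz": 0.0045, "roll": 0, "fingers": 0.03}, {"dx": -0.0082, "dy": 0, "dz": 0.0062, "roll": 0, "fingers": 0.03}, {"dx": -0.01, "dy": 0, "dz": 0.008, "roll": 0, "fingers": 0.03}, {"dx": -0.0119, "dy": 0, "dz": 0.0098, "roll": 0, "fingers": 0.03}, {"dx": -0.0136, "dy": 0, "dz": 0.0117, "roll": 0, "fingers": 0.03}, {"dx": -0.0153, "dy": 0, "dz": 0.0136, "roll": 0, "fingers": 0.03}, {"dx": -0.0153, "dy": 0, "dz": 0.0136, "roll": 0, "fingers": 0.03}]'

```text
time_s: 8.17
tool_pos: [0.5267, -0.0626, 0.067]
eef_rot: [0.001, 0.074, 0.997, -0.0]
ft_force: [2.0, -0.8, 5.2]
opening: 0.0494
grip_force: 30.0
```

```bash
python3 - <<'E'
from go import *
to((.5285,-.0631,.0634),81.5); s,_=st(); print(s['ft_force'],s['ft_torque'],s['opening'],s['grip_force'])
E
```

```text
-> (0.5285, -0.0631, 0.0634) d(mm) [-1.8 -0.2  3.6] roll -0.0 | now [ 0.5267 -0.0626  0.067 ] yaz 81.5 tilt 0.1 q7 [-0.42  0.29  0.52  1.91 -0.17  0.98  1.6 ]
[ 1.97118354 -0.75230731  5.18317104] [-0.06941788 -0.13382347 -0.00314329] 0.04940297655889978 30.003759562969208
```

Emit:
drive_tool --rows '[{"dx": -0.0015, "dy": 0, "dz": 0.0015, "roll": 0, "fingers": 0.03}, {"dx": -0.0025, "dy": 0, "dz": 0.003, "roll": 0, "fingers": 0.03}, {"dx": -0.0025, "dy": 0, "dz": 0.004, "roll": 0, "fingers": 0.03}, {"dx": -0.0025, "dy": 0, "dz": 0.005, "roll": 0, "fingers": 0.03}, {"dx": -0.0025, "dy": 0, "dz": 0.005, "roll": 0, "fingers": 0.03}, {"dx": -0.0025, "dy": 0, "dz": 0.005, "roll": 0, "fingers": 0.03}]'

```text
time_s: 8.67
tool_pos: [0.5293, -0.0631, 0.0633]
eef_rot: [0.001, 0.075, 0.997, 0.0]
ft_force: [-4.8, -0.5, 20.5]
opening: 0.0497
grip_force: 30.0
```

```bash
python3 - <<'E'
from go import *
from m import *
to((.5285,-.0631,.0634),81.5); s,_=st(); print(s['ft_force'],s['ft_torque'],s['opening'],s['grip_force'])
c=cam('side'); save(c,'side4'); W=world(c)
P=W[244:285,236:290].reshape(-1,3); P=P[(P[:,2]>.05)&(P[:,2]<.066)]; print(len(P))
n=np.linalg.svd(P-P.mean(0))[2][2]; n*=np.sign(n[2]); print(P.mean(0),n)
i=cv2.imread('pics/side4.png')[200:320,210:330]; cv2.imwrite('pics/s4.png',cv2.resize(i,(600,600),interpolation=2))
E
```

```text
-> (0.5285, -0.0631, 0.0634) d(mm) [ 0.8 -0.1 -0.1] roll -0.1 | now [ 0.5293 -0.0631  0.0633] yaz 81.4 tilt 0.14 q7 [-0.41  0.3   0.52  1.91 -0.18  0.97  1.6 ]
[-4.81057294 -0.45978855 20.52473234] [-0.08388944  1.07578164 -0.0177665 ] 0.0497085107209199 30.005261600017548
517
[ 0.50630054 -0.07031776  0.05798082] [-0.01342219 -0.02434042  0.99961362]
```

View pics/s4.png

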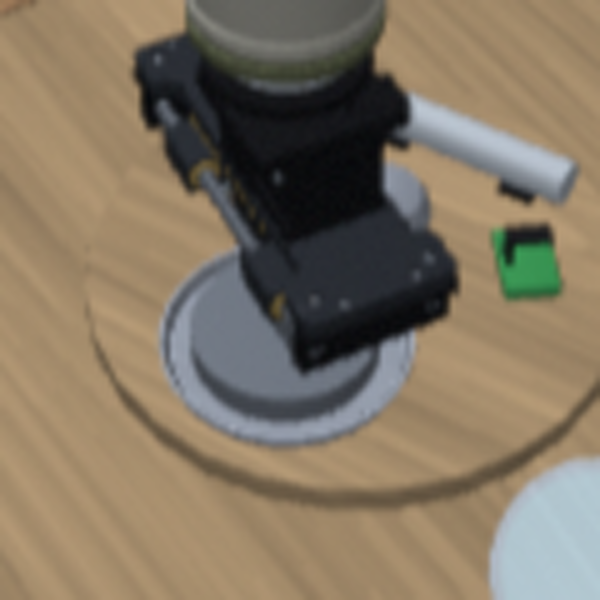

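Cover sits flat and centred in the dish (crop ≈(285,345)), top at z 58 mm, tilt <2°. Relieve the pressure and release.

Emit:
drive_tool --rows '[{"dx": 0, "dy": 0, "dz": -0.0015, "roll": 0, "fingers": 0.03}, {"dx": 0, "dy": 0, "dz": -0.0015, "roll": 0, "fingers": 0.03}, {"dx": 0, "dy": 0, "dz": -0.0015, "roll": 0, "fingers": 0.03}, {"dx": 0, "dy": 0, "dz": -0.0015, "roll": 0, "fingers": 0.06}, {"dx": 0, "dy": 0, "dz": -0.0015, "roll": 0, "fingers": 0.075}, {"dx": 0, "dy": 0, "dz": -0.0015, "roll": 0, "fingers": 0.075}, {"dx": 0, "dy": 0, "dz": -0.01, "roll": 0, "fingers": 0.075}, {"dx": 0, "dy": 0, "dz": -0.04, "roll": 0, "fingers": 0.075}, {"dx": 0, "dy": 0, "dz": -0.08, "roll": 0, "fingers": 0.075}, {"dx": 0, "dy": 0, "dz": -0.12, "roll": 0, "fingers": 0.075}]'

```text
time_s: 9.55
tool_pos: [0.5271, -0.063, 0.1828]
eef_rot: [-0.001, 0.075, 0.997, -0.0]
ft_force: [0.8, 0.7, 0.2]
opening: 0.0744
grip_force: 0.0
```

Emit:
drive_tool --rows '[{"dx": 0, "dy": -0.04, "dz": -0.04, "roll": 0, "fingers": 0.06}, {"dx": 0, "dy": -0.08, "dz": -0.07, "roll": 0, "fingers": 0.05}, {"dx": 0, "dy": -0.12, "dz": -0.07, "roll": 0, "fingers": 0.045}, {"dx": 0, "dy": -0.12, "dz": -0.07, "roll": 0, "fingers": 0.045}, {"dx": 0, "dy": -0.12, "dz": -0.07, "roll": 0, "fingers": 0.045}]'

```text
time_s: 9.97
tool_pos: [0.5091, -0.1871, 0.2538]
eef_rot: [0.001, 0.078, 0.997, -0.001]
ft_force: [0.9, -0.6, 0.4]
opening: 0.0497
grip_force: 0.0
```

```bash
python3 - <<'E'
from go import *
from m import *
s,_=st(); print(s['tool_pos'],s['time_s'])
for n in('side','top'):
    c=cam(n); save(c,n+'5'); W=world(c); np.savez(n+'5.npz',**c)
    # cover top
    R=((W[...,0]-.5275)**2+(W[...,1]+.063)**2<.06**2)
    P=W[R&(W[...,2]>.051)&(W[...,2]<.066)]; n_=np.linalg.svd(P-P.mean(0))[2][2] if len(P)>20 else 0
    T=W[R&(W[...,2]>.07)&(W[...,2]<.09)]
    print(n,len(P),P.mean(0),n_,'bar',len(T),T.mean(0) if len(T) else 0)
    # lamp handle: points dark, on far side; lens
    V=(W[...,0]>.44)&(W[...,0]<.75)&(W[...,1]<-.2)&(W[...,1]>-.42)
    L=cv2.cvtColor(c['frame'],cv2.COLOR_RGB2GRAY)
    D=W[V&(W[...,2]>.06)&(L<50)&(W[...,0]>.56)]; print('dark',len(D),D.mean(0),D.min(0),D.max(0))
    k=np.linalg.svd(D-D.mean(0))[2][0]; print(k)
    u=D[:,0]*.989-D[:,1]*.148; v=D[:,0]*.148+D[:,1]*.989
    for lo in np.arange(.07,.16,.01):
        m=(D[:,2]>lo)&(D[:,2]<lo+.01)
        if m.sum()>3: print(round(lo,3),m.sum(),'u',np.percentile(u[m],[2,50,98]).round(3),'v',np.percentile(v[m],[5,50,95]).round(3))
a=cv2.imread('pics/side5.png')[250:390,270:410];b=cv2.imread('pics/top5.png')[160:280,350:470]
cv2.imwrite('pics/s5.png',cv2.hconcat([cv2.resize(a,(400,400),interpolation=2),cv2.resize(b,(400,400),interpolation=2)]))
E
```

```text
[ 0.5091125  -0.18710175  0.25381493] 9.9667
side 831 [ 0.52238603 -0.06803031  0.05856323] [ 0.00821723  0.01125403 -0.99990291] bar 121 [ 0.52401054 -0.06531109  0.07756284]
dark 928 [ 0.59325624 -0.326146    0.10908668] [ 0.56004986 -0.36240709  0.06030621] [ 0.63320268 -0.27906951  0.1901039 ]
[ 0.02994987 -0.31190551 -0.94964096]
0.07 110 u [0.605 0.628 0.641] v [-0.268 -0.259 -0.252]
0.08 250 u [0.615 0.644 0.654] v [-0.267 -0.248 -0.19 ]
0.09 161 u [0.627 0.636 0.653] v [-0.256 -0.226 -0.198]
0.1 67 u [0.639 0.649 0.66 ] v [-0.226 -0.221 -0.213]
0.11 34 u [0.653 0.661 0.672] v [-0.226 -0.222 -0.215]
0.12 15 u [0.659 0.667 0.674] v [-0.227 -0.226 -0.225]
0.13 16 u [0.651 0.659 0.669] v [-0.228 -0.226 -0.224]
0.14 17 u [0.647 0.655 0.661] v [-0.227 -0.226 -0.224]
0.15 18 u [0.639 0.647 0.654] v [-0.227 -0.226 -0.225]
top 906 [ 0.52478271 -0.06151691  0.05618662] [ 6.51614317e-04  8.95007105e-04 -9.99999387e-01] bar 111 [ 0.52523539 -0.06197093  0.07625207]<stdin>:14: RuntimeWarning: Mean of empty slice.
  ret = um.true_divide(
Traceback (most recent call last):
ValueError: zero-size array to reduction operation minimum which has no identity
```

```bash
python3 - <<'E'
from go import *
to((.5949,-.3094,.25),81.5)
E
```

```text
-> (0.5949, -0.3094, 0.25) d(mm) [-103.1 -113.2    1.9] roll -0.1 | now [ 0.51   -0.182   0.2519] yaz 81.4 tilt 0.02 q7 [-0.32  0.14  0.64  1.67 -0.08  1.36  1.76]
```

Emit:
drive_tool --rows '[{"dx": -0.035, "dy": -0.038, "dz": 0, "roll": 0, "fingers": 0.05}, {"dx": -0.07, "dy": -0.076, "dz": 0, "roll": 0, "fingers": 0.05}, {"dx": -0.103, "dy": -0.113, "dz": 0, "roll": 0, "fingers": 0.05}, {"dx": -0.103, "dy": -0.113, "dz": 0, "roll": 0, "fingers": 0.05}, {"dx": -0.103, "dy": -0.113, "dz": 0, "roll": 0, "fingers": 0.05}, {"dx": -0.103, "dy": -0.113, "dz": 0, "roll": 0, "fingers": 0.05}, {"dx": -0.103, "dy": -0.113, "dz": 0, "roll": 0, "fingers": 0.05}]'

```text
time_s: 10.65
tool_pos: [0.5956, -0.3068, 0.2509]
eef_rot: [-0.001, 0.074, 0.997, 0.001]
ft_force: [-0.5, 0.1, 0.1]
opening: 0.0503
grip_force: 0.0
```

```bash
python3 - <<'E'
from go import *
to((.5949,-.3094,.1525),81.5)
E
```

```text
-> (0.5949, -0.3094, 0.1525) d(mm) [ 0.2 -2.7 98.4] roll 0.0 | now [ 0.5956 -0.3068  0.2509] yaz 81.5 tilt 0.09 q7 [-0.06  0.48  0.68  1.31 -0.3   1.45  2.03]
```

Emit:
drive_tool --rows '[{"dx": 0, "dy": -0.0025, "dz": 0.02, "roll": 0, "fingers": 0.05}, {"dx": 0, "dy": -0.0025, "dz": 0.04, "roll": 0, "fingers": 0.05}, {"dx": 0, "dy": -0.0025, "dz": 0.055, "roll": 0, "fingers": 0.05}, {"dx": 0, "dy": -0.0025, "dz": 0.07, "roll": 0, "fingers": 0.05}, {"dx": 0, "dy": -0.0025, "dz": 0.08, "roll": 0, "fingers": 0.05}, {"dx": 0, "dy": -0.0025, "dz": 0.09, "roll": 0, "fingers": 0.05}, {"dx": 0, "dy": -0.0025, "dz": 0.098, "roll": 0, "fingers": 0.05}, {"dx": 0, "dy": -0.0025, "dz": 0.098, "roll": 0, "fingers": 0.045}, {"dx": 0, "dy": -0.0025, "dz": 0.098, "roll": 0, "fingers": 0.04}]'

```text
time_s: 11.4
tool_pos: [0.5951, -0.3107, 0.1537]
eef_rot: [-0.0, 0.074, 0.997, 0.0]
ft_force: [-0.5, -0.0, -0.2]
opening: 0.0441
grip_force: 0.0
```

```bash
python3 - <<'E'
from go import *
from m import *
to((.5949,-.3094,.1525),81.5); s,_=st(); print(s['ft_force'],s['opening'])
a=cam('side');save(a,'side6');b=cam('top');save(b,'top6')
a=cv2.imread('pics/side6.png')[250:390,280:420];b=cv2.imread('pics/top6.png')[150:270,350:470]
cv2.imwrite('pics/s6.png',cv2.hconcat([cv2.resize(a,(400,400),interpolation=2),cv2.resize(b,(400,400),interpolation=2)]))
E
```

```text
-> (0.5949, -0.3094, 0.1525) d(mm) [0.4 1.2 1.2] roll -0.0 | now [ 0.5951 -0.3107  0.1537] yaz 81.5 tilt 0.01 q7 [-0.05  0.54  0.66  1.44 -0.34  1.27  2.06]
[-0.48349269 -0.0241423  -0.1667552 ] 0.0440724508625311
```

View pics/s6.png

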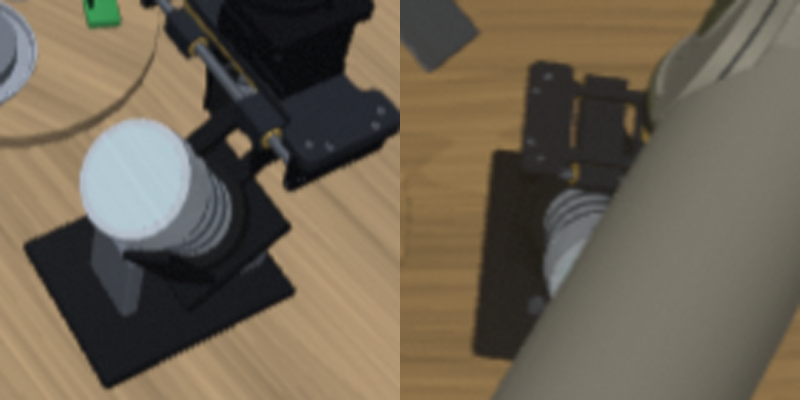

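The fingers straddle the handle bar (side crop ≈(260,150)). Close.

Emit:
drive_tool --rows '[{"dx": 0, "dy": 0.001, "dz": 0.001, "roll": 0, "fingers": 0.03}, {"dx": 0, "dy": 0.001, "dz": 0.001, "roll": 0, "fingers": 0.022}, {"dx": 0, "dy": 0.001, "dz": 0.001, "roll": 0, "fingers": 0.016}, {"dx": 0, "dy": 0.001, "dz": 0.001, "roll": 0, "fingers": 0.01}, {"dx": 0, "dy": 0.001, "dz": 0.001, "roll": 0, "fingers": 0.0}, {"dx": 0, "dy": 0.001, "dz": 0.001, "roll": 0, "fingers": 0.0}, {"dx": 0, "dy": 0.001, "dz": 0.001, "roll": 0, "fingers": 0.0}, {"dx": 0, "dy": 0.001, "dz": 0.001, "roll": 0, "fingers": 0.0}]'

```text
time_s: 12.17
tool_pos: [0.5953, -0.3099, 0.1526]
eef_rot: [0.0, 0.074, 0.997, 0.0]
ft_force: [0.3, 0.7, 1.5]
opening: 0.016
grip_force: 30.0
```

```bash
python3 - <<'E'
from go import *
to((.5949,-.3094,.1525),81.5); s,_=st(); print(s['ft_force'],s['ft_torque'],s['opening'],s['grip_force'])
E
```

```text
-> (0.5949, -0.3094, 0.1525) d(mm) [0.4 0.5 0.1] roll -0.0 | now [ 0.5953 -0.3099  0.1526] yaz 81.5 tilt 0.01 q7 [-0.05  0.54  0.66  1.45 -0.34  1.27  2.06]
[0.28904078 0.6627689  1.5390852 ] [ 0.16742119  0.08350128 -0.09046737] 0.015965957950718743 29.996361009408474
```

Emit:
drive_tool --rows '[{"dx": 0, "dy": 0, "dz": -0.001, "roll": 0, "fingers": 0.0}, {"dx": 0, "dy": 0, "dz": -0.003, "roll": 0, "fingers": 0.0}, {"dx": 0, "dy": 0, "dz": -0.006, "roll": 0, "fingers": 0.0}, {"dx": 0, "dy": 0, "dz": -0.01, "roll": 0, "fingers": 0.0}, {"dx": 0, "dy": 0, "dz": -0.015, "roll": 0, "fingers": 0.0}, {"dx": 0, "dy": 0, "dz": -0.02, "roll": 0, "fingers": 0.0}, {"dx": 0, "dy": 0, "dz": -0.025, "roll": 0, "fingers": 0.0}, {"dx": 0, "dy": 0, "dz": -0.03, "roll": 0, "fingers": 0.0}, {"dx": 0, "dy": 0, "dz": -0.034, "roll": 0, "fingers": 0.0}, {"dx": 0, "dy": 0, "dz": -0.036, "roll": 0, "fingers": 0.0}]'

```text
time_s: 13.0
tool_pos: [0.5954, -0.3102, 0.1894]
eef_rot: [0.0, 0.074, 0.997, -0.0]
ft_force: [0.2, 0.0, -2.4]
opening: 0.0156
grip_force: 30.0
```

```bash
cat > lens.py <<'E'
from go import *
from m import *
def lens(show=True):
    c=cam('side'); W=world(c); s,R=st(); T=s['tool_pos']
    f=c['frame'].astype(int); H=cv2.cvtColor(c['frame'],cv2.COLOR_RGB2HSV)
    dist=np.linalg.norm(W-T,axis=-1)
    m=(dist<.25)&(H[...,2]>140)&(abs(f[...,0]-f[...,2])<60)&(f[...,2]>=f[...,0])
    P=W[m]; r=np.random.default_rng(0); best=None
    for _ in range(3000):
        q=P[r.choice(len(P),3,False)]; n=np.cross(q[1]-q[0],q[2]-q[0]); n/=np.linalg.norm(n)+1e-9; n*=np.sign(n[2]) or 1
        i=abs((P-q[0])@n)<.003
        if best is None or i.sum()>best.sum(): best=i
    Q=P[best]; c0=Q.mean(0); n=np.linalg.svd(Q-c0)[2][2]; n*=np.sign(n[2])
    u=R[:,0]*-1
    print('lens',len(P),best.sum(),c0.round(4),n.round(3),'lean',np.degrees(np.arctan2(-n@u,n[2])).round(1),'rel tool',((c0-T)@u).round(4),((c0-T)@R[:,1]).round(4),(c0-T)[2].round(4))
    print('F',s['ft_force'].round(2),s['ft_torque'].round(2),s['opening'].round(4),s['grip_force'].round(1),s['time_s']); return c
E
python3 - <<'E'
from lens import *
to((.5953,-.3099,.30),81.5); lens()
E
```

```text
-> (0.5953, -0.3099, 0.3) d(mm) [   0.     0.2 -110.6] roll -0.0 | now [ 0.5954 -0.3102  0.1894] yaz 81.5 tilt 0.05 q7 [-0.05  0.51  0.67  1.4  -0.32  1.33  2.05]
lens 1381 1312 [ 0.5084 -0.2994  0.1938] [-0.571  0.086  0.816] lean 35.2 rel tool -0.0877 -0.0022 0.0043Traceback (most recent call last):
  File "<stdin>", line 2, in <module>
  File "lens.py", line 16, in lens
    print('F',s['ft_force'].round(2),s['ft_torque'].round(2),s['opening'].round(4),s['grip_force'].round(1),s['time_s']); return c
                                                             ^^^^^^^^^^^^^^^^^^
AttributeError: 'float' object has no attribute 'round'
```

Emit:
drive_tool --rows '[{"dx": 0, "dy": 0, "dz": -0.003, "roll": 0, "fingers": 0.0}, {"dx": 0, "dy": 0, "dz": -0.009, "roll": 0, "fingers": 0.0}, {"dx": 0, "dy": 0, "dz": -0.018, "roll": 0, "fingers": 0.0}, {"dx": 0, "dy": 0, "dz": -0.03, "roll": 0, "fingers": 0.0}, {"dx": 0, "dy": 0, "dz": -0.042, "roll": 0, "fingers": 0.0}, {"dx": 0, "dy": 0, "dz": -0.054, "roll": 0, "fingers": 0.0}, {"dx": 0, "dy": 0, "dz": -0.066, "roll": 0, "fingers": 0.0}, {"dx": 0, "dy": 0, "dz": -0.076, "roll": 0, "fingers": 0.0}, {"dx": 0, "dy": 0, "dz": -0.084, "roll": 0, "fingers": 0.0}, {"dx": 0, "dy": 0, "dz": -0.09, "roll": 0, "fingers": 0.0}]'

```text
time_s: 13.88
tool_pos: [0.5953, -0.3102, 0.2798]
eef_rot: [0.0, 0.074, 0.997, -0.0]
ft_force: [-0.3, 0.2, -3.2]
opening: 0.0161
grip_force: 30.0
```

```bash
sed -i "s/s\['opening'\].round(4),s\['grip_force'\].round(1)/s['opening'],s['grip_force']/" lens.py; python3 - <<'E'
from lens import *
lens(); to((.572,.334,.28),81.5)
E
```

```text
lens 1548 1508 [ 0.5083 -0.2996  0.2842] [-0.571  0.086  0.817] lean 35.2 rel tool -0.0878 -0.0024 0.0036
F [ 0.28 -0.34 -1.8 ] [-0.03 -0.2  -0.03] 0.015390979484189077 29.982004427515676 13.9333
-> (0.572, 0.334, 0.28) d(mm) [1.189e+02 6.337e+02 1.000e-01] roll -0.0 | now [ 0.5955 -0.3103  0.2806] yaz 81.5 tilt 0.11 q7 [-0.05  0.48  0.69  1.26 -0.3   1.5   2.03]
```

Emit:
drive_tool --rows '[{"dx": 0.001, "dy": 0.008, "dz": 0, "roll": 0, "fingers": 0.0}, {"dx": 0.004, "dy": 0.024, "dz": 0, "roll": 0, "fingers": 0.0}, {"dx": 0.009, "dy": 0.048, "dz": 0, "roll": 0, "fingers": 0.0}, {"dx": 0.015, "dy": 0.08, "dz": 0, "roll": 0, "fingers": 0.0}, {"dx": 0.021, "dy": 0.115, "dz": 0, "roll": 0, "fingers": 0.0}, {"dx": 0.028, "dy": 0.15, "dz": 0, "roll": 0, "fingers": 0.0}, {"dx": 0.035, "dy": 0.185, "dz": 0, "roll": 0, "fingers": 0.0}, {"dx": 0.041, "dy": 0.22, "dz": 0, "roll": 0, "fingers": 0.0}, {"dx": 0.048, "dy": 0.255, "dz": 0, "roll": 0, "fingers": 0.0}, {"dx": 0.054, "dy": 0.29, "dz": 0, "roll": 0, "fingers": 0.0}]'

```text
time_s: 14.77
tool_pos: [0.5839, -0.0128, 0.278]
eef_rot: [-0.0, 0.074, 0.997, 0.0]
ft_force: [1.2, -0.1, -3.2]
opening: 0.0158
grip_force: 30.0
```

Emit:
drive_tool --rows '[{"dx": 0.007, "dy": 0.035, "dz": 0, "roll": 0, "fingers": 0.0}, {"dx": 0.013, "dy": 0.07, "dz": 0, "roll": 0, "fingers": 0.0}, {"dx": 0.02, "dy": 0.105, "dz": 0, "roll": 0, "fingers": 0.0}, {"dx": 0.026, "dy": 0.14, "dz": 0, "roll": 0, "fingers": 0.0}, {"dx": 0.033, "dy": 0.175, "dz": 0, "roll": 0, "fingers": 0.0}, {"dx": 0.04, "dy": 0.21, "dz": 0, "roll": 0, "fingers": 0.0}, {"dx": 0.046, "dy": 0.245, "dz": 0, "roll": 0, "fingers": 0.0}, {"dx": 0.052, "dy": 0.28, "dz": 0, "roll": 0, "fingers": 0.0}, {"dx": 0.058, "dy": 0.31, "dz": 0, "roll": 0, "fingers": 0.0}, {"dx": 0.062, "dy": 0.33, "dz": 0, "roll": 0, "fingers": 0.0}]'

```text
time_s: 15.6
tool_pos: [0.5704, 0.3249, 0.2771]
eef_rot: [-0.001, 0.072, 0.997, 0.0]
ft_force: [0.9, 0.5, -2.8]
opening: 0.0159
grip_force: 30.0
```

Emit:
drive_tool --rows '[{"dx": 0.001, "dy": 0.008, "dz": 0, "roll": 0, "fingers": 0.0}, {"dx": 0.001, "dy": 0.01, "dz": 0, "roll": 0, "fingers": 0.0}, {"dx": 0.001, "dy": 0.01, "dz": 0, "roll": 0, "fingers": 0.0}, {"dx": 0.001, "dy": 0.01, "dz": 0, "roll": 0, "fingers": 0.0}]'

```text
time_s: 15.93
tool_pos: [0.5735, 0.3285, 0.2785]
eef_rot: [0.0, 0.075, 0.997, -0.0]
ft_force: [0.3, -0.1, -1.7]
opening: 0.0158
grip_force: 30.0
```

```bash
python3 - <<'E'
from lens import *
lens(); to((.572,.334,.13),81.5)
E
```

```text
lens 432 429 [0.4868 0.3389 0.2831] [-0.569  0.088  0.818] lean 35.1 rel tool -0.0874 -0.0027 0.0044
F [-0.13  0.19 -2.55] [-0.07 -0.17  0.04] 0.0158347968452831 29.982545267212117 15.9833
-> (0.572, 0.334, 0.13) d(mm) [  2.5   5.4 148.8] roll -0.2 | now [0.5736 0.3284 0.2788] yaz 81.3 tilt 0.04 q7 [-0.89  0.41  0.43  1.29 -0.17  1.48  0.94]
```

Emit:
drive_tool --rows '[{"dx": 0.0025, "dy": 0.005, "dz": 0.008, "roll": 0, "fingers": 0.0}, {"dx": 0.0025, "dy": 0.005, "dz": 0.023, "roll": 0, "fingers": 0.0}, {"dx": 0.0025, "dy": 0.005, "dz": 0.045, "roll": 0, "fingers": 0.0}, {"dx": 0.0025, "dy": 0.005, "dz": 0.07, "roll": 0, "fingers": 0.0}, {"dx": 0.0025, "dy": 0.005, "dz": 0.095, "roll": 0, "fingers": 0.0}, {"dx": 0.0025, "dy": 0.005, "dz": 0.115, "roll": 0, "fingers": 0.0}, {"dx": 0.0025, "dy": 0.005, "dz": 0.13, "roll": 0, "fingers": 0.0}, {"dx": 0.0025, "dy": 0.005, "dz": 0.141, "roll": 0, "fingers": 0.0}, {"dx": 0.0025, "dy": 0.005, "dz": 0.147, "roll": 0, "fingers": 0.0}, {"dx": 0.0025, "dy": 0.005, "dz": 0.149, "roll": 0, "fingers": 0.0}]'

```text
time_s: 16.82
tool_pos: [0.571, 0.3353, 0.1287]
eef_rot: [-0.0, 0.075, 0.997, -0.0]
ft_force: [0.4, -0.1, -2.3]
opening: 0.0158
grip_force: 30.0
```

```bash
python3 - <<'E'
from lens import *
lens(); to((.572,.334,.1189),81.5)
for t in (35,30,25,20,15,10,5,0):
    a=np.radians(32.5+t); L=144.9; print(t,(L*np.cos(a)).round(1),(L*np.sin(a)).round(1))
E
```

```text
lens 391 372 [0.4845 0.3449 0.1336] [-0.577  0.092  0.812] lean 35.8 rel tool -0.0872 -0.0036 0.0044
F [ 0.54  0.28 -2.12] [-0.02 -0.07  0.02] 0.015893071344225917 29.983341001412782 16.8667
-> (0.572, 0.334, 0.1189) d(mm) [-0.9 -1.4 10.3] roll -0.1 | now [0.5713 0.3355 0.1292] yaz 81.4 tilt 0.01 q7 [-0.89  0.49  0.4   1.49 -0.2   1.2   0.96]
35 55.5 133.9
30 66.9 128.5
25 77.9 122.2
20 88.2 115.0
15 97.9 106.8
10 106.8 97.9
5 115.0 88.2
0 122.2 77.9
```

Emit:
drive_tool --rows '[{"dx": 0, "dy": -0.001, "dz": 0.004, "roll": 0, "fingers": 0.0}, {"dx": 0, "dy": -0.001, "dz": 0.008, "roll": 0, "fingers": 0.0}, {"dx": -0.001, "dy": -0.001, "dz": 0.0108, "roll": 0, "fingers": 0.0}, {"dx": -0.006, "dy": -0.001, "dz": 0.0135, "roll": 0, "fingers": 0.0}, {"dx": -0.0117, "dy": -0.001, "dz": 0.0163, "roll": 0, "fingers": 0.0}, {"dx": -0.0117, "dy": -0.001, "dz": 0.0163, "roll": 0, "fingers": 0.0}]'

```text
time_s: 17.37
tool_pos: [0.5838, 0.3327, 0.1132]
eef_rot: [0.0, 0.075, 0.997, 0.0]
ft_force: [-0.8, 0.8, 1.7]
opening: 0.0158
grip_force: 30.0
```

```bash
python3 - <<'E'
from lens import *
lens(); to((.638,.3241,.063),81.5)
E
```

```text
lens 399 373 [0.4959 0.3421 0.1259] [-0.498  0.079  0.863] lean 30.3 rel tool -0.0881 -0.0039 0.0126
F [0.66 0.56 2.04] [ 0.3   0.25 -0.07] 0.015863075643288607 30.01734965511332 17.4167
-> (0.638, 0.3241, 0.063) d(mm) [-55.1  -0.6  50.4] roll -0.1 | now [0.5835 0.3329 0.1134] yaz 81.4 tilt 0.04 q7 [-0.87  0.53  0.4   1.47 -0.21  1.18  0.98]
```

Emit:
drive_tool --rows '[{"dx": -0.0056, "dy": 0, "dz": 0.003, "roll": 0, "fingers": 0.0}, {"dx": -0.011, "dy": 0, "dz": 0.0063, "roll": 0, "fingers": 0.0}, {"dx": -0.0162, "dy": 0, "dz": 0.0098, "roll": 0, "fingers": 0.0}, {"dx": -0.0213, "dy": 0, "dz": 0.0135, "roll": 0, "fingers": 0.0}, {"dx": -0.0262, "dy": 0, "dz": 0.0175, "roll": 0, "fingers": 0.0}, {"dx": -0.031, "dy": 0, "dz": 0.0217, "roll": 0, "fingers": 0.0}, {"dx": -0.0356, "dy": 0, "dz": 0.026, "roll": 0, "fingers": 0.0}, {"dx": -0.0399, "dy": 0, "dz": 0.0306, "roll": 0, "fingers": 0.0}, {"dx": -0.0399, "dy": 0, "dz": 0.0306, "roll": 0, "fingers": 0.0}]'

```text
time_s: 18.17
tool_pos: [0.6229, 0.3263, 0.0814]
eef_rot: [-0.0, 0.075, 0.997, -0.0]
ft_force: [-0.4, 1.9, 1.0]
opening: 0.0156
grip_force: 30.0
```

```bash
python3 - <<'E'
from lens import *
lens(); to((.638,.3241,.063),81.5)
E
```

```text
lens 399 364 [0.5375 0.3349 0.1259] [-0.177  0.027  0.984] lean 10.3 rel tool -0.0853 -0.0046 0.044
F [ 0.44  1.31 -0.54] [ 0.19 -0.06 -0.08] 0.015908653809958827 30.00608946116529 18.2167
-> (0.638, 0.3241, 0.063) d(mm) [-15.7  -0.2  18.9] roll -0.1 | now [0.6225 0.3266 0.0819] yaz 81.4 tilt 0.03 q7 [-0.81  0.62  0.39  1.4  -0.24  1.16  1.03]
```

Emit:
drive_tool --rows '[{"dx": -0.0042, "dy": 0, "dz": 0.0046, "roll": 0, "fingers": 0.0}, {"dx": -0.0082, "dy": 0, "dz": 0.0095, "roll": 0, "fingers": 0.0}, {"dx": -0.0119, "dy": 0, "dz": 0.0143, "roll": 0, "fingers": 0.0}, {"dx": -0.014, "dy": 0, "dz": 0.017, "roll": 0, "fingers": 0.0}, {"dx": -0.0154, "dy": 0, "dz": 0.019, "roll": 0, "fingers": 0.0}, {"dx": -0.0154, "dy": 0, "dz": 0.0195, "roll": 0, "fingers": 0.0}, {"dx": -0.0154, "dy": 0, "dz": 0.0195, "roll": 0, "fingers": 0.0}]'

```text
time_s: 18.8
tool_pos: [0.6373, 0.3247, 0.0629]
eef_rot: [-0.0, 0.074, 0.997, -0.0]
ft_force: [-1.9, 0.8, 0.0]
opening: 0.0159
grip_force: 30.0
```

```bash
python3 - <<'E'
from lens import *
lens(); to((.638,.3241,.063),81.5)
E
```

```text
lens 384 355 [0.5572 0.3325 0.1214] [-0.001 -0.     1.   ] lean 0.0 rel tool -0.0804 -0.0043 0.0583
F [-0.93  1.1  -0.73] [0.16 0.35 0.02] 0.015708491316408387 29.995693032396957 18.85
-> (0.638, 0.3241, 0.063) d(mm) [-0.8 -0.5  0.1] roll -0.0 | now [0.6373 0.3247 0.0631] yaz 81.5 tilt 0.01 q7 [-0.79  0.67  0.38  1.38 -0.26  1.15  1.05]
```

Emit:
drive_tool --rows '[{"dx": 0, "dy": 0, "dz": 0.0007, "roll": 0, "fingers": 0.0}, {"dx": 0, "dy": 0, "dz": 0.0012, "roll": 0, "fingers": 0.0}, {"dx": 0, "dy": 0, "dz": 0.0012, "roll": 0, "fingers": 0.0}, {"dx": 0, "dy": 0, "dz": 0.0012, "roll": 0, "fingers": 0.0}]'

```text
time_s: 19.18
tool_pos: [0.6378, 0.3248, 0.0624]
eef_rot: [0.0, 0.074, 0.997, 0.0]
ft_force: [-0.2, -0.1, 2.6]
opening: 0.0153
grip_force: 30.0
```

```bash
python3 - <<'E'
from lens import *
c=lens(); save(c,'side7'); i=cv2.imread('pics/side7.png')[90:230,130:270]; cv2.imwrite('pics/s7.png',cv2.resize(i,(600,600),interpolation=2))
E
```

```text
lens 382 361 [0.558  0.3316 0.121 ] [-0.009 -0.007  1.   ] lean 0.4 rel tool -0.0798 -0.005 0.0586
F [-0.1   0.47  2.57] [ 0.04  0.19 -0.01] 0.015789795373692045 29.9972084001638 19.2333
```

View pics/s7.png

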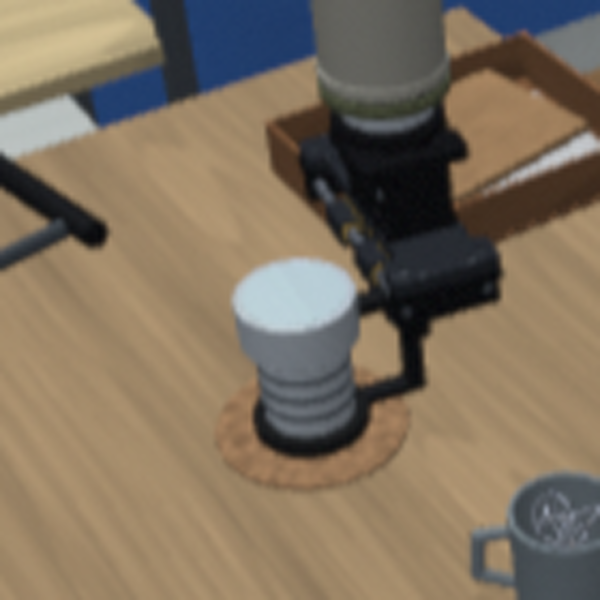

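Lamp stands upright and centred on the mat (crop ≈(310,420)). Release and retreat upward.

Emit:
drive_tool --rows '[{"dx": 0, "dy": 0, "dz": 0, "roll": 0, "fingers": 0.0}, {"dx": 0, "dy": 0, "dz": 0, "roll": 0, "fingers": 0.025}, {"dx": 0, "dy": 0, "dz": 0, "roll": 0, "fingers": 0.045}, {"dx": 0, "dy": 0, "dz": 0, "roll": 0, "fingers": 0.045}, {"dx": 0, "dy": 0, "dz": 0, "roll": 0, "fingers": 0.045}, {"dx": 0, "dy": 0, "dz": -0.01, "roll": 0, "fingers": 0.045}, {"dx": 0, "dy": 0, "dz": -0.03, "roll": 0, "fingers": 0.045}, {"dx": 0, "dy": 0, "dz": -0.06, "roll": 0, "fingers": 0.045}, {"dx": 0, "dy": 0, "dz": -0.1, "roll": 0, "fingers": 0.045}, {"dx": 0, "dy": 0, "dz": -0.14, "roll": 0, "fingers": 0.045}]'

```text
time_s: 20.07
tool_pos: [0.6369, 0.3244, 0.2037]
eef_rot: [-0.0, 0.075, 0.997, -0.0]
ft_force: [0.4, 0.6, -0.1]
opening: 0.0447
grip_force: 0.0
```

Emit:
drive_tool --rows '[{"dx": 0, "dy": 0, "dz": -0.02, "roll": 0, "fingers": 0.045}, {"dx": 0, "dy": 0, "dz": -0.02, "roll": 0, "fingers": 0.045}, {"dx": 0, "dy": 0, "dz": -0.02, "roll": 0, "fingers": 0.045}, {"dx": 0, "dy": 0, "dz": -0.02, "roll": 0, "fingers": 0.045}]'

```text
time_s: 20.4
tool_pos: [0.6371, 0.3247, 0.2216]
eef_rot: [-0.0, 0.074, 0.997, -0.0]
ft_force: [-0.1, 1.0, 0.2]
opening: 0.0448
grip_force: 0.0
```

```bash
python3 - <<'E'
from lens import *
c=lens(); save(c,'side8'); W=world(c)
R=((W[...,0]-.5275)**2+(W[...,1]+.063)**2<.06**2); P=W[R&(W[...,2]>.051)&(W[...,2]<.066)]
print('cover',len(P),P.mean(0),np.linalg.svd(P-P.mean(0))[2][2]); cv2.imwrite('pics/s8.png',c['frame'][80:320,120:400,::-1].repeat(2,0).repeat(2,1))
E
```

```text
lens 384 358 [0.5578 0.3322 0.121 ] [-0.004 -0.001  1.   ] lean 0.3 rel tool -0.0791 -0.0041 -0.0999
F [-0.29  0.46 -0.66] [ 0.04  0.07 -0.01] 0.04474232193782568 0.0 20.45
cover 833 [ 0.52249818 -0.06798369  0.0585462 ] [ 0.00379791  0.01285705 -0.99991013]
```

View pics/s8.png

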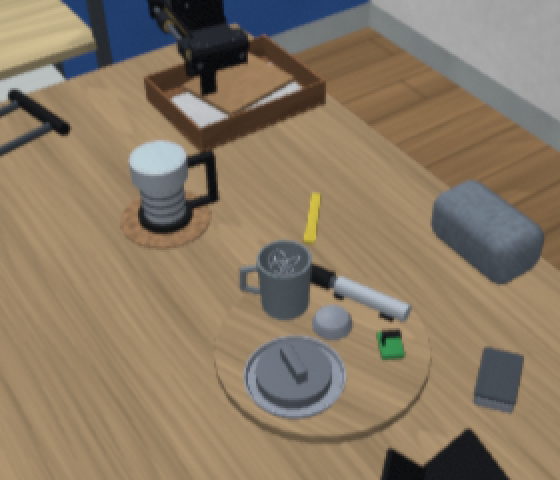

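The picture shows the lamp upright on the mat (≈(165,190)), the cover flat in the dish (≈(295,370)), and the other things in place.

```bash
python3 -c "
from workcell import finish_job; print(finish_job())"
```

```text
the job is handed in; nothing more can be done
None
```

I handed the job in at about 20 s: the cover lies flat in the dish with its grip bar up, the lamp stands upright on the cork mat, and the other things look unmoved; the judge returned no verdict.

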